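Park the roller of the tack tester behind its catch and lock it

ROBOT

A 6-joint arm with a two-finger parallel gripper is mounted at the origin on a cart in front of the work surface, level with it; the furniture and walls round the work are solid. World frame = base frame: x ahead of the robot, y to its left, z up, the work surface at z = 0. Lengths are in mm, angles in rad, forces in N, time in s.
With the tool pointing down it reaches from about 400 to 925 mm from the base axis. Payload 12.5 kg.
Tool frame: the origin (TCP) lies midway between the tips of the shut fingers; the grasp point (between the pads) lies 19 mm behind it; z points along the fingers, y is the line along which they close (so a half turn about z gives the same grasp; the last joint's range is limited). The gripper opens to 95 mm and grips with 3 to 60 N. Pads are 20 mm wide; open, the fingers measure 119 mm over their backs; the gripper's body (75 mm by 180 mm) begins 59 mm behind the grasp point.
Start: joints at [-1.357, 0.491, 1.559, -0, 1.092, -0.106], TCP at [196.509, -593.322, 214.661] pointing down, gripper open.
Joint ranges: [-3.1, 3.1], [-0.84, 2.19], [0.05, 2.79], [-1.13, 4.28], [0.06, 2.93], [-2.69, 2.69]. Speed limits (rad/s): [2.22, 2.22, 2.79, 3.14, 3.14, 3.14].

INTERFACE

Orientations are given as [roll, pitch, yaw] about the fixed x, y, z axes, in that order (R = Rz(yaw) Ry(pitch) Rx(roll)).
In Python, from cell import state, viewer, env, models gives the robot as it stands. The module is installed in compiled form; this text tells all that it offers.
- The arm moves only by the tool arm_command, never from a script. Its argument "rows" is a list of rows, each a list of 2 entries, a list of its own where there are three numbers: the shift along the tool's x, y, z normalised to -1 to 1, where 1 is 0.25 m, then the turn about the tool's z normalised to -1 to 1, where 1 is pi rad. A call has exactly 5 rows; each row shifts and turns the commanded pose from where the row before left it, along the tool's axes as they then stand; what a row does not reach is not made up. A row lasts 1/10 s, in which the tool goes at most 50 mm and 8.59 degrees, less where a joint would pass 70% of its speed; a pose out of reach is approached as far as the arm can. A call with a number of a shift or a turn outside -1 to 1 is refused whole. A call with a gripper value outside its range is refused whole. "claw" is the opening, from 0 (shut) to 1 (fully open), set as the call begins (left out, the last holds). The fingers move at their own pace and stop on an object; the grip force is fixed at half the most. Time passes only in rows, so rows that do not move let the fingers close, or fill a call up. It gives the time, the measured TCP pose, the force, the opening and the grip force at its end, in the units of the state.
- state(): the state, without advancing time (a new reading comes with each control period).
- viewer.read_camera(name): name is "side" or "top" or "wrist"; returns (picture, depth): 384x512x3 uint8, red, green, blue; 384x512 float32, mm along the optical axis (not along the pixel's ray), 0 where there is no reading.
- viewer.get_calibration(name): a dict with "camera_matrix" (3x3 intrinsics, pixels), "world_to_cam" (4x4, takes a point from world to camera coordinates). Camera axes: x right, y up, looking along -z (the intrinsics and any distortion apply to the point x, -y, -z); pixel columns grow to the right and rows downward; lengths in mm; the calibration is good to about 2 mm. The wrist camera is an equidistant fisheye: a pixel r from the principal point sees the ray r / f radians off the axis. A picture is of the moment at which its call begins: read the wrist's pose just before it. get_calibration takes no time and is no camera call; for the wrist camera it gives the pose at the moment of the call.
- env.job_done(): hands the job in; it is judged then, once.
Trained networks look in the newest picture that a camera, given by its name, has taken for a name from the list of things; names that differ only in an ending like _2 or _b are one class to them, and where a whole thing is asked for, a point or a joint stands for the part that bears it (a point fixed in the world has none). Each returns a list of dicts, best first, with "confidence" (0 to 1); they miss things now and then, are a little off and sometimes report something else, mostly with a low value. They report only what shows in the picture. A call takes as long as a camera call. They do not tell look-alikes from the thing itself.
- models.search_frame(camera, label): "position" ([x, y, z] in mm, in world coordinates, good to about 4 mm: the middle of the surface that is visible of it).
- models.mark_of(camera, label): "position" ([x, y, z] in mm, in world coordinates, good to about 4 mm: a listed point, or the origin of a listed thing).
The state is a dict: "t": time; "joints": joint angles; "qvel": joint speeds; "tau": joint torques, N m; "eef_pos": TCP position; "tcp_rot": TCP orientation; "ft_force": force on the tool from outside, world axes, zero at the start; "moment": the same for the moment, N m; "opening": opening from 0.0 (shut) to 1.0 (fully open); "grip_force": force on a finger pad.
Only numpy, scipy, OpenCV 4.12 (cv2) and the standard library are available. Lean on these libraries where they do the work, as an engineer would, in place of code of your own. Each camera call takes 0.05 s, during which the arm holds its last target. There are 200 camera calls.

TASK

Get the tape tack tester ready for a new strip: with a fingertip, push the steel roller from the flat run-out up the ramp, over the spring catch and on to the rubber stops, so that the catch snaps up behind it; push gently and steadily and never let it run back down or shoot ahead. Then push the lock pin beside the ramp all the way in towards the ramp, so that the catch cannot be released. Only push: do not grip or lift the roller or the pin, and leave the tape roll, the bottle and the vial where they stand.

Things in the scene. Friction and masses are not known exactly. Their poses are not given: they have to be found in the camera images.
- tester: tape tack tester, fixed; grey base 370 x 112 mm, flat run-out, ramp. Origin on the bench under the ramp's foot, centre line; x uphill (level), y left looking uphill, z up. Run-out surface: z = 14 mm, x = -140 to 0 mm, between guides 66 mm apart, 12 mm high above it, closed by an end bar as high at x = -143 mm. Nothing else stands on it.
- ramp: inclined track, 212 mm long, 12 degrees, fixed on the tester. Origin on its running surface at the foot, centre line; x up the slope, y left looking uphill, z square to the track; surface z = 0. Side channels 66 mm apart inside, 76 outside, tops at z = 14 mm. Rubber stops at the top, faces at x = 195 mm, on a plate rising to z = 37 mm.
- roller: plain steel sleeve, 50 mm diameter, 60 mm long, about 0.4 kg, loose, lying across the track, rolls freely uphill and down. Origin at its centre (the frame turns as it rolls): 39 mm over the bench on the run-out, ramp z = 25 mm on the ramp, ramp x = 170 mm at the stops. Push from behind at about centre height, tips 11 to 20 mm over the surface; takes 1 to 8 N.
- parked (a point): fixed point of the ramp (x = 168, z = 25 mm): where the roller's centre lies once parked between stops and catch, and let go.
- catch (a joint): spring catch, hinge, rad: 0 = tooth up. Tooth in a slot on the ramp's centre line, tip at ramp x = 147.5, z = 10 mm. A roller going uphill presses it down (about 0.2); it springs back to 0 behind the roller when that is within about 2 mm of the stops. Let go earlier, the roller rolls back.
- paddle (a point): top of the catch's thumb paddle, outside the ramp on the -y side: ramp x = 100 to 153, y = -43 to -57, top z = 2 mm. Pressed down it releases the catch: leave it alone.
- lock (a joint): lock slide, m: 0 = out (catch free), 0.018 = fully in, under the paddle. Slides along the ramp's +y, friction about 1.2 N, stays where left. While it is in, the catch cannot be pressed down and would not let the roller by, so it comes last.
- lock_pin (a point): middle of the upright pin on the lock slide, moves with it: pin 10 mm diameter with 13 mm head, square to the ramp; its top is 14.5 mm above this point, the slide's block 13.5 mm below. At ramp x = 143.5, y = -82, z = 10 mm when out, 18 mm further in +y when in. Push from the outside (-y).
- tape_roll: roll of tape lying flat, 102 mm diameter, 24 mm high, beyond the run-out's lower end; bystander, loose. Origin under its centre.
- dropper_bottle: small brown bottle, 35 mm diameter, 76 mm high, standing on the +y side of the ramp; bystander, loose. Origin under its centre.
- vial: small screw-cap vial, 26 mm diameter, 56 mm high, standing on the -y side of the run-out; bystander, loose. Origin under its centre.
Mind the look-alikes: they are no part of the job. What is shaped like the roller but green is not meant.

How it is judged (in metres and radians):
On the way, in this order (a step that is already met when the one before it is completed fails the run):
1. the roller is pushed up the ramp to its stop and the catch is up behind it, the lock still out (x of roller in the frame of ramp between 0.165 and 0.175 m and z of roller in the frame of ramp below 0.03 m and y of roller in the frame of ramp between -0.01 and 0.01 m and value of joint catch below 0.06 rad and value of joint lock below 0.008 m), for 0.1 s.
2. the lock slide is pushed fully in under the paddle, the roller still parked (x of roller in the frame of ramp between 0.165 and 0.175 m and z of roller in the frame of ramp below 0.03 m and y of roller in the frame of ramp between -0.01 and 0.01 m and value of joint catch below 0.06 rad and value of joint lock above 0.0155 m), for 0.2 s.
At the end, for the whole second after the job is handed in: the roller lies at rest at the top of the ramp between the stops and the raised catch (centre 165 to 175 mm up the track, on the track, catch within 0.06 rad of up), and the lock slide is in by more than 15.5 of its 18 mm (all of step 2 and linear speed of roller below 0.02 m/s); the robot touches nothing.
It fails at once if the roller is lifted more than 8 mm off its track (z of roller in the frame of ramp above 0.033 m and z of roller in the frame of tester above 0.047 m).
It fails at once if the roller runs free on the ramp, thrown up or rolling back (faster than 0.3 m/s) (x of roller in the frame of ramp above 0.01 m and linear speed of roller above 0.3 m/s).
It fails at once if the roller or the lock pin is taken between the fingers (distance between the grasp point and roller below 0.02 m or distance between the grasp point and lock_pin below 0.008 m).
It fails at once if the roller is pushed with more than 35 N (contact force between the fingers and roller above 35 N).
It fails at once if the tape roll, bottle or vial is moved by more than 15 mm or tipped (distance of any of tape_roll, dropper_bottle, vial from where it was at the start of the episode above 0.015 m or angle between any of dropper_bottle, vial's own z axis and vertical above 0.3 rad).
It also fails if it takes over 58 s, if anything falls off the work surface, if the arm or the gripper's body presses on something with over 40 N, if the wrist force passes 120 N, or if a joint passes its speed limit or range.

## Working session

There is one attempt and no reset: what is moved stays moved. The work goes in short steps, Python scripts to look and compute and a tool call to move; the robot and the scene stay as the last step left them, time stands still between calls to the robot, and variables do not carry over. Pictures are saved under pics/ and viewed, at most 10 in all, crops included, and the job is handed in when it is done.

Besides the shell and the picture viewer there is one more tool, called after "Call:" as a command line: name --argument value ..., lists and objects as JSON in quotes. arm_command: Moves the arm, as the interface text tells. Scaled input: -1 to 1 covers 0.25 m each way for a shift and pi rad each way for a turn. Its arguments: {"type":"object","properties":{"rows":{"type":"array","items":{"type":"array"}},"claw":{"type":"number"}},"required":["rows"]}

```bash
mkdir -p pics; cat > h.py <<'E'
import numpy as np, cv2
from cell import state, viewer, env, models
def px2w(cam,u,v,depth):
    c=viewer.get_calibration(cam);K=c["camera_matrix"];T=np.linalg.inv(c["world_to_cam"])
    d=depth[int(v),int(u)]
    p=np.array([(u-K[0][2])/K[0][0]*d,-(v-K[1][2])/K[1][1]*d,-d,1])
    return (T@p)[:3]
E
python3 - <<'E'
from h import *
for c in ["top","side"]:
    im,d=viewer.read_camera(c); cv2.imwrite(f"pics/{c}0.png",im[:,:,::-1]); np.save(f"{c}.npy",d)
    for n in ["tester","ramp","roller","parked","paddle","lock_pin","tape_roll","dropper_bottle","vial"]:
        try: print(c,n,[(np.round(r["position"]).tolist(),round(r["confidence"],2)) for r in models.mark_of(c,n)][:4])
        except Exception as e: print(c,n,e)
s=state();print(s["t"],s["eef_pos"],s["tcp_rot"])
E
```

```text
top tester [([539.0, -37.0, 1.0], 0.92)]
top ramp [([540.0, -39.0, 18.0], 0.7), ([538.0, -41.0, 5.0], 0.2)]
top roller [([355.0, -76.0, 28.0], 0.96), ([364.0, 147.0, 25.0], 0.91), ([705.0, -32.0, 27.0], 0.72), ([529.0, 37.0, 40.0], 0.58)]
top parked [([560.0, -199.0, 75.0], 0.79)]
top paddle [([509.0, -183.0, 52.0], 0.95)]
top lock_pin [([478.0, -186.0, 52.0], 0.39)]
top tape_roll [([524.0, 204.0, 3.0], 0.58)]
top dropper_bottle [([689.0, -189.0, -2.0], 0.73), ([530.0, 39.0, 40.0], 0.22)]
top vial [([395.0, 51.0, 3.0], 0.49)]
side tester [([541.0, -39.0, 4.0], 0.84)]
side ramp [([539.0, -33.0, 14.0], 0.84)]
side roller [([371.0, 149.0, 25.0], 0.85), ([361.0, -74.0, 24.0], 0.83), ([704.0, -30.0, 27.0], 0.82), ([531.0, 41.0, 41.0], 0.57)]
side parked [([559.0, -190.0, 76.0], 0.95)]
side paddle [([507.0, -182.0, 47.0], 0.95)]
side lock_pin [([476.0, -188.0, 51.0], 0.65)]
side tape_roll [([524.0, 202.0, -2.0], 0.96)]
side dropper_bottle [([682.0, -194.0, 2.0], 0.61)]
side vial [([392.0, 50.0, -1.0], 0.59)]
1.0 [ 196.5072428  -593.32819395  214.68176369] [3.14147785e+00 2.85343022e-05 3.19835488e-01]
```

View pics/top0.png

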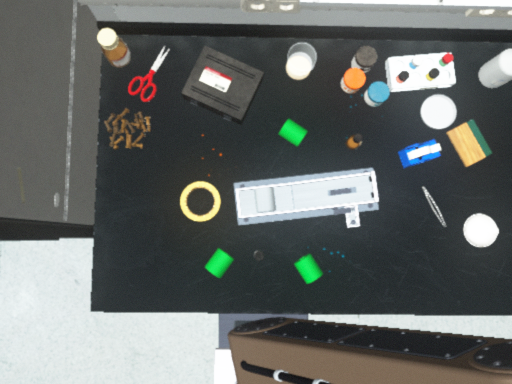

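View pics/side0.png

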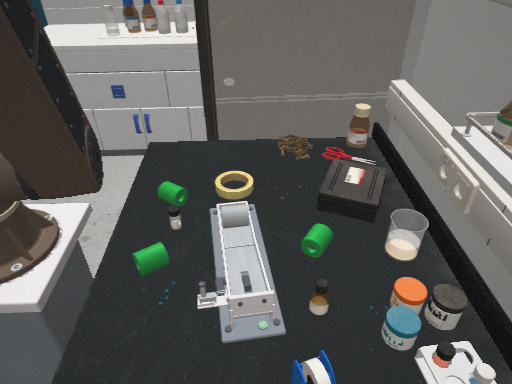

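The steel roller is the grey sleeve on the run-out at top px (262,200) and side px (235,212). The three green sleeves at top px (219,263), (308,268) and (293,132) are look-alikes. I'll confirm in a crop and refine the tester frame.

```bash
python3 - <<'E'
from h import *
im=cv2.imread("pics/top0.png");cv2.imwrite("pics/topc.png",cv2.resize(im[155:240,225:390],None,fx=4,fy=4,interpolation=cv2.INTER_CUBIC))
d=np.load("top.npy")
th=np.arctan2(-156.5,20);u=np.array([np.cos(th),np.sin(th)]);l=np.array([-u[1],u[0]]);o=np.array([539.5,-38])
P=[px2w("top",x,y,d) for y in range(155,240) for x in range(225,390)]
P=np.array([[(p[:2]-o)@u,(p[:2]-o)@l,p[2]] for p in P])
for a in range(-160,230,10):
    q=P[(abs(P[:,0]-a)<5)&(abs(P[:,1])<14)]; w=P[(abs(P[:,0]-a)<5)&(P[:,2]>4)&(abs(P[:,1])<75)]
    print(a,np.round(np.median(q[:,2])) if len(q) else None, np.round([w[:,1].min(),w[:,1].max()]) if len(w) else None)
q=P[(P[:,0]<-40)&(P[:,0]>-125)&(abs(P[:,1])<35)&(P[:,2]>50)];print(q.mean(0),q.min(0),q.max(0))
q=P[(P[:,1]<-62)&(P[:,2]>45)];print(q.mean(0) if len(q) else 0)
E
```

```text
Traceback (most recent call last):
  File "h.py", line 4, in px2w
    c=viewer.get_calibration(cam);K=c["camera_matrix"];T=np.linalg.inv(c["world_to_cam"])
ValueError: time passes only in moves, steps and waits
```

View pics/topc.png

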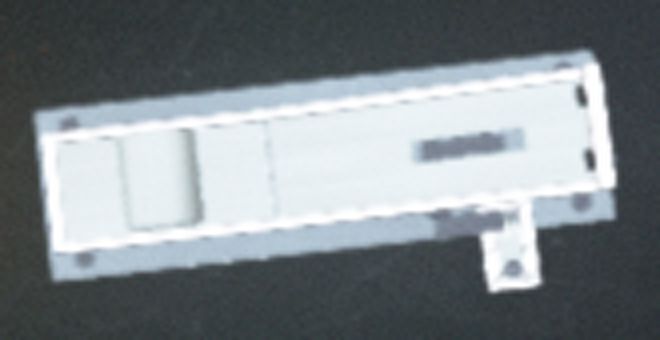

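Call:
arm_command --rows '[[[0,0,0],0.0307],[[0,0,0],0.0307],[[0.18,0,0],0],[[0.18,0,0],0],[[0.18,0,0],0]]' --claw 0

```text
t: 1.5
eef_pos: [331.7, -576.1, 214.8]
tcp_rot: [3.141, -0.0, 0.126]
ft_force: [-0.3, -0.5, 0.7]
opening: 0.635
grip_force: 0.0
```

The crop shows the grey sleeve lying across the run-out at crop px (162,178), the catch slot at (465,145) and the pin at (512,268). So the grey sleeve is the one meant.

```bash
python3 - <<'E'
from h import *
d=np.load("top.npy")
th=np.arctan2(-156.5,20);u=np.array([np.cos(th),np.sin(th)]);l=np.array([-u[1],u[0]]);o=np.array([539.5,-38])
c=viewer.get_calibration("top");K=np.array(c["camera_matrix"]);T=np.linalg.inv(c["world_to_cam"])
Y,X=np.mgrid[155:240,225:390];D=d[155:240,225:390]
W=np.stack([(X-K[0,2])/K[0,0]*D,-(Y-K[1,2])/K[1,1]*D,-D,D*0+1],-1).reshape(-1,4)@T.T
P=np.c_[(W[:,:2]-o)@u,(W[:,:2]-o)@l,W[:,2]]
for a in range(-160,230,15):
    q=P[(abs(P[:,0]-a)<4)&(abs(P[:,1])<14)]; w=P[(abs(P[:,0]-a)<6)&(P[:,2]>4)&(abs(P[:,1])<62)]
    print(a,np.round(np.median(q[:,2])) if len(q) else None, np.round([w[:,1].min(),w[:,1].max()]) if len(w) else None)
q=P[(P[:,0]<-40)&(P[:,0]>-125)&(abs(P[:,1])<28)&(P[:,2]>50)];print(q.mean(0),q.min(0),q.max(0))
q=P[(P[:,1]<-62)&(P[:,2]>50)];print(q.mean(0) if len(q) else 0)
E
```

```text
-160 0.0 [-49.  61.]
-145 25.0 [-56.  54.]
-130 13.0 [-56.  55.]
-115 14.0 [-55.  59.]
-100 47.0 [-57.  60.]
-85 62.0 [-59.  55.]
-70 62.0 [-55.  55.]
-55 51.0 [-57.  54.]
-40 15.0 [-61.  59.]
-25 14.0 [-58.  53.]
-10 14.0 [-62.  57.]
5 16.0 [-56.  55.]
20 19.0 [-60.  54.]
35 21.0 [-62.  55.]
50 26.0 [-56.  59.]
65 27.0 [-57.  54.]
80 31.0 [-57.  55.]
95 32.0 [-59.  53.]
110 36.0 [-58.  55.]
125 42.0 [-61.  60.]
140 44.0 [-62.  53.]
155 45.0 [-61.  54.]
170 50.0 [-57.  56.]
185 55.0 [-57.  57.]
200 89.0 [-58.  54.]
215 None [-59.  54.]
[-77.79588395  -0.41671524  59.64227765] [-100.61662584  -27.98575945   50.02783161] [-54.66592232  27.88316169  69.51576074]
[-80.7362026  -87.09258745 972.22751598]
```

Call:
arm_command --rows '[[[0.1,-0.17,0],0],[[0.1,-0.17,0],0],[[0.1,-0.17,0],0],[[0.1,-0.17,0],0],[[0.1,-0.17,0],0]]'

```text
t: 2.0
eef_pos: [428.0, -347.8, 214.8]
tcp_rot: [3.141, -0.0, 0.127]
ft_force: [1.5, -0.8, -0.7]
opening: 0.213
grip_force: 0.0
```

Call:
arm_command --rows '[[[0.1,-0.17,0],0],[[0.1,-0.17,0],0],[[0.1,-0.17,0],0],[[0.1,-0.17,0],0],[[0.1,-0.17,0],0]]'

```text
t: 2.5
eef_pos: [525.2, -121.1, 214.9]
tcp_rot: [3.141, -0.0, 0.127]
ft_force: [0.4, -0.8, 0.6]
opening: 0.003
grip_force: 0.0
```

Call:
arm_command --rows '[[[0.02,-0.17,0],0],[[0.02,-0.17,0],0],[[0.02,-0.17,0],0],[[0.02,-0.17,0],0],[[0.02,-0.17,0],0]]'

```text
t: 3.0
eef_pos: [522.3, 92.7, 214.8]
tcp_rot: [3.141, -0.0, 0.127]
ft_force: [0.9, 0.0, -0.3]
opening: 0.007
grip_force: 0.0
```

Call:
arm_command --rows '[[[0,0,0.16],0],[[0,0,0.16],0],[[0,0,0.16],0],[[0,0,0.16],0],[[0,0,0.108],0]]'

```text
t: 3.5
eef_pos: [521.8, 90.9, 25.4]
tcp_rot: [-3.142, 0.002, 0.127]
ft_force: [1.1, 0.5, -0.5]
opening: 0.003
grip_force: 0.0
```

Call:
arm_command --rows '[[[0,0.012,0],0],[[0,0.012,0],0],[[0,0.012,0],0],[[0,0.012,0],0],[[0,0.012,0],0]]'

```text
t: 4.0
eef_pos: [525.0, 75.7, 28.7]
tcp_rot: [3.141, -0.002, 0.127]
ft_force: [0.4, -0.7, -0.2]
opening: 0.001
grip_force: 0.0
```

Call:
arm_command --rows '[[[0,0.012,0],0],[[0,0.012,0],0],[[0,0.012,0],0],[[0,0.012,0],0],[[0,0.012,0],0]]'

```text
t: 4.5
eef_pos: [526.3, 60.9, 27.6]
tcp_rot: [3.142, 0.0, 0.127]
ft_force: [0.3, 0.3, 0.2]
opening: 0.005
grip_force: 0.0
```

Call:
arm_command --rows '[[[0,0.014,0],0],[[0,0.016,0],0],[[0,0.016,0],0],[[0,0.016,0],0],[[0,0.016,0],0]]'

```text
t: 5.0
eef_pos: [528.8, 41.5, 27.6]
tcp_rot: [3.141, 0.0, 0.127]
ft_force: [-0.8, -0.1, 0.0]
opening: 0.003
grip_force: 0.1
```

Call:
arm_command --rows '[[[0,0.016,0],0],[[0,0.016,0],0],[[0,0.016,0],0],[[0,0.016,0],0],[[0,0.016,0],0]]'

```text
t: 5.5
eef_pos: [531.4, 21.7, 27.6]
tcp_rot: [3.141, -0.0, 0.127]
ft_force: [0.6, 0.1, 0.6]
opening: 0.008
grip_force: 0.1
```

Call:
arm_command --rows '[[[0,0.016,0],0],[[0,0.016,0],0],[[0,0.016,0],0],[[0,0.016,0],0],[[0,0.016,0],0]]'

```text
t: 6.0
eef_pos: [533.9, 1.8, 27.6]
tcp_rot: [3.142, -0.0, 0.127]
ft_force: [-1.0, 0.4, 0.3]
opening: 0.004
grip_force: 0.1
```

Call:
arm_command --rows '[[[0,0.016,-0.0034],0],[[0,0.016,-0.0034],0],[[0,0.016,-0.0034],0],[[0,0.016,-0.0034],0],[[0,0.016,-0.0034],0]]'

```text
t: 6.5
eef_pos: [536.4, -17.8, 32.0]
tcp_rot: [-3.142, -0.0, 0.127]
ft_force: [-0.9, 5.0, 4.2]
opening: 0.007
grip_force: 2.7
```

Call:
arm_command --rows '[[[0,0.016,-0.0034],0],[[0,0.016,-0.0034],0],[[0,0.016,-0.0034],0],[[0,0.016,-0.0034],0],[[0,0.016,-0.0034],0]]'

```text
t: 7.0
eef_pos: [538.9, -37.9, 36.2]
tcp_rot: [3.142, 0.0, 0.127]
ft_force: [-0.3, 4.3, 2.9]
opening: 0.002
grip_force: 2.6
```

Call:
arm_command --rows '[[[0,0.016,-0.0034],0],[[0,0.016,-0.0034],0],[[0,0.016,-0.0034],0],[[0,0.016,-0.0034],0],[[0,0.016,-0.0034],0]]'

```text
t: 7.5
eef_pos: [541.5, -57.7, 40.4]
tcp_rot: [3.142, 0.0, 0.127]
ft_force: [0.2, 4.7, 3.7]
opening: 0.002
grip_force: 2.6
```

Call:
arm_command --rows '[[[0,0.016,-0.0034],0],[[0,0.016,-0.0034],0],[[0,0.016,-0.0034],0],[[0,0.016,-0.0034],0],[[0,0.016,-0.0034],0]]'

```text
t: 8.0
eef_pos: [544.0, -77.5, 44.7]
tcp_rot: [3.142, 0.0, 0.127]
ft_force: [-0.2, 4.4, 3.3]
opening: 0.006
grip_force: 2.6
```

Call:
arm_command --rows '[[[0,0.016,-0.0034],0],[[0,0.016,-0.0034],0],[[0,0.016,-0.0034],0],[[0,0.016,-0.0034],0],[[0,0.016,-0.0034],0]]'

```text
t: 8.5
eef_pos: [546.5, -97.4, 48.9]
tcp_rot: [3.142, 0.0, 0.127]
ft_force: [-0.3, 6.0, 3.8]
opening: 0.005
grip_force: 2.6
```

Call:
arm_command --rows '[[[0,0.016,-0.0034],0],[[0,0.016,-0.0034],0],[[0,0.016,-0.0034],0],[[0,0.016,-0.0034],0],[[0,0.016,-0.0034],0]]'

```text
t: 9.0
eef_pos: [549.0, -117.0, 53.3]
tcp_rot: [-3.141, 0.0, 0.127]
ft_force: [-1.4, 7.0, 4.6]
opening: 0.005
grip_force: 3.7
```

Call:
arm_command --rows '[[[0,0.012,-0.0026],0],[[0,0.012,-0.0026],0],[[0,0.012,-0.0026],0],[[0,0.012,-0.0026],0],[[0,0.012,-0.0026],0]]'

```text
t: 9.5
eef_pos: [550.9, -131.9, 56.5]
tcp_rot: [-3.141, 0.0, 0.127]
ft_force: [-0.3, 6.8, 4.3]
opening: 0.007
grip_force: 3.2
```

Call:
arm_command --rows '[[[0,0.01,-0.0021],0],[[0,0.01,-0.0021],0],[[0,0.01,-0.0021],0],[[0,0.01,-0.0021],0],[[0,0.01,-0.0021],0]]'

```text
t: 10.0
eef_pos: [552.5, -144.4, 59.0]
tcp_rot: [3.142, 0.0, 0.127]
ft_force: [-0.3, 4.8, 2.8]
opening: 0.005
grip_force: 2.3
```

Call:
arm_command --rows '[[[0,0.008,-0.0017],0],[[0,0.008,-0.0017],0],[[0,0.008,-0.0017],0],[[0,0.008,-0.0017],0],[[0,0.008,-0.0017],0]]'

```text
t: 10.5
eef_pos: [553.8, -154.3, 61.1]
tcp_rot: [3.141, 0.0, 0.127]
ft_force: [-0.3, 3.4, 2.7]
opening: 0.004
grip_force: 1.8
```

Call:
arm_command --rows '[[[0,0.004,-0.0008],0],[[0,0.004,-0.0008],0],[[0,0.004,-0.0008],0],[[0,0.004,-0.0008],0],[[0,0.004,-0.0008],0]]'

```text
t: 11.0
eef_pos: [554.4, -159.2, 62.1]
tcp_rot: [3.141, -0.0, 0.127]
ft_force: [0.3, 2.8, 1.8]
opening: 0.004
grip_force: 1.2
```

Call:
arm_command --rows '[[[0,0.002,0],0],[[0,0.002,0],0],[[0,0.002,0],0],[[0,0.002,0],0],[[0,0.002,0],0]]'

```text
t: 11.5
eef_pos: [554.8, -161.6, 62.1]
tcp_rot: [3.141, -0.0, 0.127]
ft_force: [-0.2, 0.9, 0.5]
opening: 0.003
grip_force: 0.5
```

Call:
arm_command --rows '[[[0,0.002,0],0],[[0,0.002,0],0],[[0,0.002,0],0],[[0,0,0],0],[[0,0,0],0]]'

```text
t: 12.0
eef_pos: [554.9, -162.5, 62.3]
tcp_rot: [-3.141, 0.0, 0.127]
ft_force: [-0.4, 5.5, 5.5]
opening: 0.007
grip_force: 3.0
```

```bash
python3 - <<'E'
from h import *
im,d=viewer.read_camera("side"); cv2.imwrite("pics/s1.png",cv2.resize(im[200:350,180:300,::-1],None,fx=4,fy=4,interpolation=cv2.INTER_CUBIC))
for c in ["side"]:
    for n in ["roller","parked","lock_pin"]: print(n,[(np.round(r["position"]).tolist(),round(r["confidence"],2)) for r in models.mark_of(c,n)][:4])
E
```

```text
roller [([374.0, 151.0, 26.0], 0.88), ([560.0, -190.0, 76.0], 0.77), ([358.0, -76.0, 23.0], 0.73), ([707.0, -34.0, 24.0], 0.66)]
parked [([557.0, -191.0, 74.0], 0.72)]
lock_pin [([480.0, -185.0, 51.0], 0.62)]
```

View pics/s1.png

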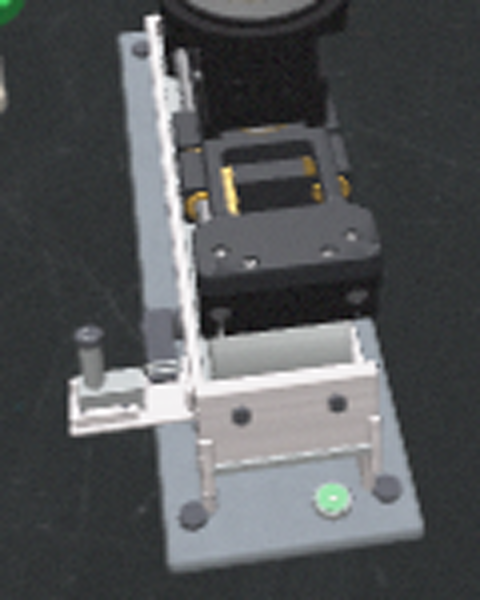

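The roller lies against the stop plate (crop px (285,350)), the pin is still out at (90,360), and the push force is rising again. I'll press slightly further, then back off slowly.

Call:
arm_command --rows '[[[0,0.003,0],0],[[0,0.003,0],0],[[0,0,0],0],[[0,0,0],0],[[0,0,0],0]]'

```text
t: 12.7
eef_pos: [555.0, -164.0, 62.4]
tcp_rot: [-3.141, 0.0, 0.127]
ft_force: [-1.1, 5.2, 4.3]
opening: 0.007
grip_force: 3.1
```

Call:
arm_command --rows '[[[0,-0.004,0],0],[[0,-0.004,0],0],[[0,-0.004,0],0],[[0,-0.004,0],0],[[0,0,0],0]]'

```text
t: 13.2
eef_pos: [554.6, -160.5, 62.1]
tcp_rot: [3.141, -0.0, 0.127]
ft_force: [-0.3, 0.6, -0.2]
opening: 0.004
grip_force: 0.0
```

Call:
arm_command --rows '[[[0,0.006,0],0],[[0,0.006,0],0],[[0,0.004,0],0],[[0,0.004,0],0],[[0,0,0],0]]'

```text
t: 13.7
eef_pos: [555.2, -164.6, 62.3]
tcp_rot: [-3.14, 0.0, 0.127]
ft_force: [0.2, 10.6, 4.6]
opening: 0.004
grip_force: 5.3
```

Call:
arm_command --rows '[[[0,0.002,0],0],[[0,0.002,0],0],[[0,0.002,0],0],[[0,0,0],0],[[0,0,0],0]]'

```text
t: 14.2
eef_pos: [555.1, -164.7, 62.3]
tcp_rot: [-3.139, 0.001, 0.127]
ft_force: [0.5, 18.8, 6.9]
opening: 0.002
grip_force: 10.0
```

Firmly on the stops now. Backing off slowly.

Call:
arm_command --rows '[[[0,-0.004,0],0],[[0,-0.004,0],0],[[0,-0.004,0],0],[[0,-0.004,0],0],[[0,-0.004,0],0]]'

```text
t: 14.7
eef_pos: [554.8, -162.3, 62.0]
tcp_rot: [3.141, -0.0, 0.127]
ft_force: [0.2, 0.7, 0.0]
opening: 0.004
grip_force: 0.2
```

Call:
arm_command --rows '[[[0,-0.008,0],0],[[0,-0.008,0],0],[[0,-0.008,0],0],[[0,-0.008,0],0],[[0,0,0],0]]'

```text
t: 15.2
eef_pos: [553.8, -153.8, 62.1]
tcp_rot: [3.142, 0.0, 0.127]
ft_force: [-0.8, -0.1, -0.4]
opening: 0.005
grip_force: 0.0
```

```bash
python3 - <<'E'
from h import *
im,d=viewer.read_camera("side"); cv2.imwrite("pics/s2.png",cv2.resize(im[200:350,180:300,::-1],None,fx=4,fy=4,interpolation=cv2.INTER_CUBIC))
for n in ["roller","lock_pin"]: print(n,[(np.round(r["position"]).tolist(),round(r["confidence"],2)) for r in models.mark_of("side",n)][:4])
s=state();print(s["ft_force"],s["grip_force"],s["eef_pos"])
E
```

```text
roller [([372.0, 148.0, 24.0], 0.71), ([704.0, -33.0, 25.0], 0.62), ([559.0, -193.0, 76.0], 0.56)]
lock_pin [([480.0, -182.0, 54.0], 0.64)]
[ 0.29740959 -0.13972712  0.07937096] 0.0 [ 553.8244751  -154.08841868   62.14369177]
```

View pics/s2.png

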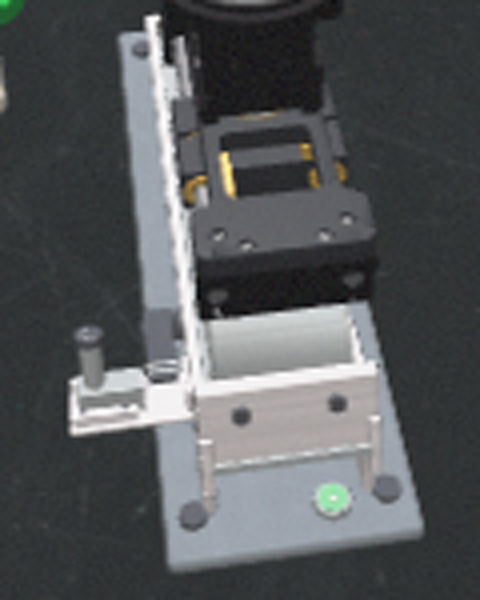

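Roller stays parked (px (285,345)) with the finger about 9 mm clear of it. Next, over to the outside of the pin.

Call:
arm_command --rows '[[[0,0,-0.14],0],[[0,0,-0.14],0],[[-0.147,0.029,0],0],[[-0.147,0.029,0],0],[[-0.147,0.029,0],0]]'

```text
t: 15.85
eef_pos: [446.0, -189.8, 132.4]
tcp_rot: [3.141, -0.001, 0.128]
ft_force: [0.1, 0.3, 0.0]
opening: 0.006
grip_force: 0.0
```

Call:
arm_command --rows '[[[0,0,0],0],[[0,0,0.1],0],[[0,0,0.1],0],[[0,0,0.1],0],[[0,0,0],0]]'

```text
t: 16.35
eef_pos: [446.6, -189.1, 55.0]
tcp_rot: [-3.139, 0.003, 0.127]
ft_force: [-0.3, 0.1, 0.8]
opening: 0.004
grip_force: 0.0
```

```bash
python3 - <<'E'
from h import *
s=state();print(s["ft_force"],s["eef_pos"],s["t"])
im,d=viewer.read_camera("side"); cv2.imwrite("pics/s3.png",cv2.resize(im[200:350,150:300,::-1],None,fx=4,fy=4,interpolation=cv2.INTER_CUBIC))
E
```

```text
[-0.28020055  0.14040438  0.80831825] [ 446.57759472 -189.06874403   54.97581618] 16.35
```

View pics/s3.png

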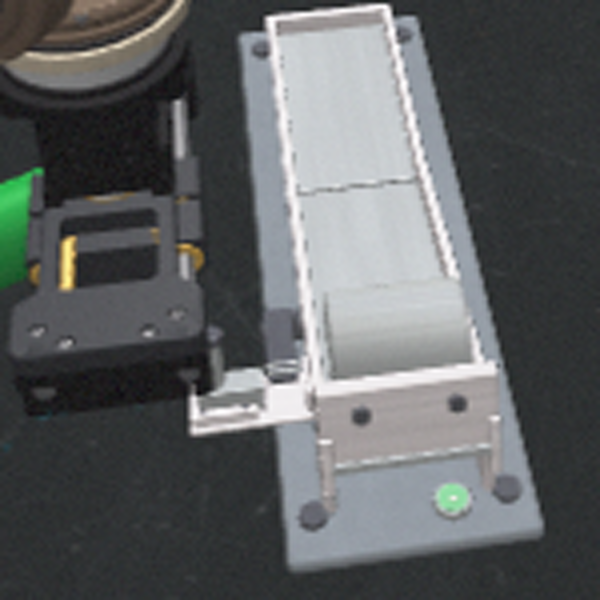

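Roller is parked at px (400,330) and the pin shows just beyond the gripper at (215,345). Pushing the pin in.

Call:
arm_command --rows '[[[0.012,0,0],0],[[0.012,0,0],0],[[0.012,0,0],0],[[0.012,0,0],0],[[0.012,0,0],0]]'

```text
t: 16.9
eef_pos: [462.4, -187.7, 57.5]
tcp_rot: [3.141, -0.0, 0.127]
ft_force: [-1.5, 0.7, 0.4]
opening: 0.003
grip_force: 0.6
```

Call:
arm_command --rows '[[[0.008,0,0],0],[[0.008,0,0],0],[[0.008,0,0],0],[[0.008,0,0],0],[[0.008,0,0],0]]'

```text
t: 17.4
eef_pos: [472.1, -186.4, 57.1]
tcp_rot: [-3.142, 0.0, 0.127]
ft_force: [-1.4, 0.6, 1.9]
opening: 0.002
grip_force: 0.6
```

Call:
arm_command --rows '[[[0.004,0,0],0],[[0.004,0,0],0],[[0.004,0,0],0],[[0.004,0,0],0],[[0,0,0],0]]'

```text
t: 17.9
eef_pos: [475.6, -185.9, 57.1]
tcp_rot: [-3.141, 0.001, 0.127]
ft_force: [-3.4, -1.4, 2.7]
opening: 0.005
grip_force: 1.9
```

Call:
arm_command --rows '[[[0.004,0,0],0],[[0.004,0,0],0],[[0,0,0],0],[[0,0,0],0],[[0,0,0],0]]'

```text
t: 18.4
eef_pos: [476.2, -185.6, 57.0]
tcp_rot: [-3.14, 0.003, 0.127]
ft_force: [-11.9, -3.9, 5.5]
opening: 0.008
grip_force: 6.2
```

The slide is at its end stop: the force rises while the tip holds still. Retreating sideways, then up.

Call:
arm_command --rows '[[[0.002,0,0],0],[[0,0,0],0],[[-0.008,0,0],0],[[-0.04,0,0],0],[[-0.06,0,0],0]]'

```text
t: 18.9
eef_pos: [451.7, -189.2, 57.1]
tcp_rot: [3.141, -0.001, 0.127]
ft_force: [0.3, -0.4, 0.1]
opening: 0.003
grip_force: 0.0
```

Call:
arm_command --rows '[[[0,0,-0.1],0],[[0,0,-0.16],0],[[-0.1,0,-0.1],0],[[-0.1,0,0],0],[[0,0,0],0]]'

```text
t: 19.4
eef_pos: [400.1, -195.2, 147.8]
tcp_rot: [3.141, -0.001, 0.126]
ft_force: [-0.1, 0.3, 0.2]
opening: 0.002
grip_force: 0.0
```

```bash
python3 - <<'E'
from h import *
s=state();print(s["ft_force"],s["eef_pos"],s["t"])
im,d=viewer.read_camera("side"); cv2.imwrite("pics/s4.png",cv2.resize(im[180:350,150:300,::-1],None,fx=3.5,fy=3.5,interpolation=cv2.INTER_CUBIC))
for n in ["roller","lock_pin"]: print(n,[(np.round(r["position"]).tolist(),round(r["confidence"],2)) for r in models.mark_of("side",n)][:4])
E
```

```text
[-0.14404603  0.2817405   0.21837431] [ 400.07812322 -195.23552867  147.84335952] 19.4
roller [([708.0, -34.0, 26.0], 0.94), ([558.0, -192.0, 78.0], 0.73), ([358.0, -73.0, 23.0], 0.68), ([370.0, 149.0, 27.0], 0.65)]
lock_pin [([498.0, -183.0, 50.0], 0.68)]
```

View pics/s4.png

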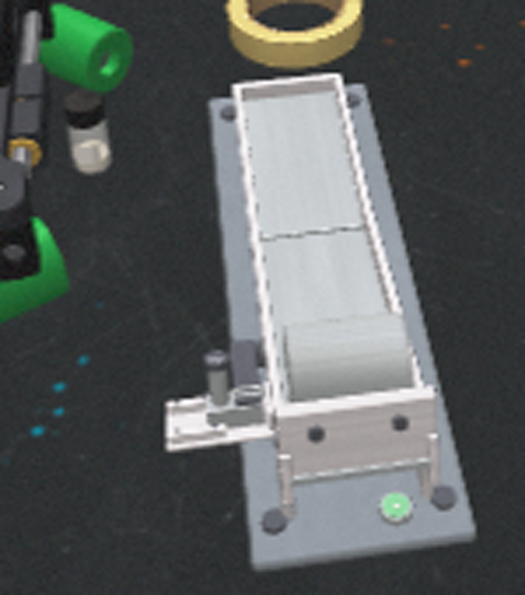

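The roller is parked at (348,355), the pin has moved in at (217,375) by about 18 mm, and the vial and tape roll are undisturbed. Handing in.

```bash
python3 -c "
from h import *
print(env.job_done())"
```

```text
the job is handed in; nothing more can be done
None
```

I handed the job in at about 19.5 s, with no verdict shown: the roller stayed parked at the stops after I let go, so the catch is holding it, and the lock pin is in by about 18 mm against its end stop.

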